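# Shut and lock the header tank's filler cap

## Task

The cooling loop's header tank is about to be pressure-tested, but its hinged filler cap stands open. Swing the cap down flat onto the filler neck, then turn its black bar a quarter turn clockwise (seen from above) until it is fully home, so that the cap is locked. Leave the bottle and the other loose things round the tank where they are.

Things in the scene. Friction and masses are not known exactly. Their poses are not given: they have to be found in the camera images.
- tank: fixed welded aluminium header tank on a dark base plate 176 x 136 mm; gauge and sight glass on its front (-x) side. Origin on the bench under the middle of the filler neck; z up, +x toward the cap's hinge (the side away from the robot). The neck, 74 mm across, ends 100 mm above the bench; slots in its inner lip at +y and -y let in the cap's two lugs.
- hinge (a point): the hinge axis of the flap, fixed to the tank, 55 mm from the neck's axis on its +x side and 104 mm above the bench; the axis runs along the tank's y
- flap (a joint): angle of the flap, the steel plate that carries the cap on the hinge, rad: 0 = lying flat and shut on the neck, 1.57 = standing upright, up to 1.95 = leaning back away from the robot. A stiff hinge: it stays where it is left; about 2 N at the tab moves it.
- tab (a point): middle of the outer (upper, when shut) face of the flap's front tab, a steel tongue 28 mm wide reaching from 41 to 60 mm beyond the cap's axis; 102 mm from the hinge axis. Moves with the flap; axes as the tank's when the flap is shut, so z is the flap's outward normal and -x points from hinge to tab. Push here to swing the flap shut.
- cap (a joint): turn of the black cap in the flap, rad: 0 = open, bar parallel to the hinge, lugs in line with the neck's slots; grows clockwise seen from above to 1.57 = end stop, locked, bar square to the hinge with its yellow-marked end at the tab's red dot. Turned far with the flap up, the lugs would land on the lip. Stiff to turn: about 0.08 N m.
- bar (a point): middle of the black grip bar on top of the cap, on the cap's axis. The bar is 12 mm thick, 60 mm long, 24 mm high and stands on a disc 67 mm across whose face lies 12 mm below this point. Axes of the cap: y along the bar (yellow mark at the -y end), z outward along the cap's axis. With the flap shut it lies 126 mm above the bench.
- bottle: white plastic bottle with a red nozzle, 52 mm across, 140 mm tall, loose; origin at the centre of its underside
- tub: small white tub with a blue lid, 37 mm across, 54 mm tall, loose; origin at the centre of its underside
- tape: roll of yellow tape lying flat, 66 mm across, 19 mm high, loose; origin at the centre of its underside
- nutdriver: yellow-handled nut driver, 184 mm long, lying on the bench behind the tank, loose
- torch: black 97 mm pocket torch lying on the bench behind the heat sink, loose

How it is judged:
On the way, in this order (a step that is already met when the one before it is completed fails the run):
1. the flap lies shut on the neck with the lugs through the slots (value of joint flap below 0.05 rad and value of joint cap below 1.2 rad), for 0.1 s.
2. the cap is turned home (value of joint flap below 0.05 rad and value of joint cap above 1.4 rad), for 0.1 s.
At the end, for the whole second after the job is handed in: The flap is shut (within 0.05 rad of flat), and the cap is turned clockwise to within 0.17 rad (10 degrees) of its end stop and at rest (all of step 2 and velocity of joint cap below 0.05 rad/s); the robot touches nothing.
It fails at once if the bottle, tub, tape, nut driver or torch is shifted by more than 40 mm or the bottle or tub is tipped over (distance of any of bottle, tub, tape, nutdriver, torch from where it was at the start of the episode above 0.04 m or angle between any of bottle, tub's own z axis and vertical above 0.6 rad).
It also fails if it takes over 58 s, if anything falls off the work surface, if the arm or the gripper's body presses on something with over 40 N, if the wrist force passes 120 N, or if a joint passes its speed limit or range.

## Robot

A 6-joint arm with a two-finger parallel gripper is mounted at the origin on a cart in front of the work surface, level with it; the furniture and walls round the work are solid. World frame = base frame: x ahead of the robot, y to its left, z up, the work surface at z = 0. Lengths are in m, angles in rad, forces in N, time in s.
With the tool pointing down it reaches from about 0.25 to 0.725 m from the base axis. Payload 4 kg.
Tool frame: the origin (TCP) lies on the centre line of the jaws, within the pads' length; the fingertips stand 22 mm ahead of it and the grasp point (between the pads) lies 3 mm ahead of it (bot.tip_reach is the distance from the TCP to the fingertips, in m); z points along the fingers, y is the line along which they close (so a half turn about z gives the same grasp; the last joint's range is limited). The gripper opens to 85 mm and grips with 20 to 120 N. Pads are 22 mm wide; open, the fingers measure 114 mm over their backs; the gripper's body (76 mm by 85 mm) begins 54 mm behind the grasp point. The pads swing forward as they close: fully open they stand 13 mm farther back than shut.
Start: joints at [1.121, 0.241, 0.005, 1.335, 0, 1.571], TCP at [0.217, 0.45, 0.253] pointing down, gripper open.
Joint ranges: [-2.72, 2.72], [-1.05, 1.87], [-1.09, 1.28], [-1.99, 2.15], [-1.42, 1.44], [-3.14, 3.14]. Speed limits (rad/s): [2.79, 2.79, 3.14, 3.14, 3.14, 3.14].

## Interface

Orientations are given as a unit quaternion [x, y, z, w].
In Python, from workcell import bot gives the robot as it stands. The module is installed in compiled form; this text tells all that it offers.
- The arm moves only by the tool apply_moves, never from a script. Its argument "commands" is a list of rows, each a list of 4 numbers: the shift along the tool's x, y, z scaled (see below), then the turn about the tool's z scaled (see below). In form: [[tx, ty, tz, roll], ...]. A call has exactly 5 rows; each row shifts and turns the commanded pose from where the row before left it, along the tool's axes as they then stand; what a row does not reach is not made up. The controller multiplies each number of a shift by 20 mm and each number of a turn by 60 degrees. A row lasts 1/12 s, in which the tool goes at most 41.7 mm and 7.16 degrees, less where a joint would pass 70% of its speed; a pose out of reach is approached as far as the arm can. A call with a number of a shift or a turn outside -1 to 1 is refused whole. A call with a gripper value outside its range is refused whole. "claw" is the closure, from 0 (fully open) to 1 (shut), set as the call begins (left out, the last holds). The fingers move at their own pace and stop on an object; the grip force is fixed at half the most. Time passes only in rows, so rows that do not move let the fingers close, or fill a call up. It gives the time, the measured TCP pose, the force, the opening and the grip force at its end, in the units of the state.
- bot.get_obs(): the state, without advancing time (a new reading comes with each control period).
- bot.camera(name): name is "scene" or "top" or "wrist"; returns a dict with "image" (400x640x3 uint8, blue, green, red), "camera_matrix" (3x3 intrinsics, pixels), "R" (3x3) and "t" (3): a world point X has camera coordinates R X + t. Camera axes: x right, y down, z forward; pixel columns grow to the right and rows downward; lengths in m; the calibration is good to about 2 mm. The wrist camera is an equidistant fisheye: a pixel r from the principal point sees the ray r / f radians off the axis. A picture is of the moment at which its call begins. There is no depth.
- bot.job_done(): hands the job in; it is judged then, once.
The state is a dict: "clock": time; "joint_pos": joint angles; "joint_vel": joint speeds; "tau": joint torques, N m; "eef_pos": TCP position; "tool_rot": TCP orientation; "ft_force": force on the tool from outside, world axes, zero at the start; "ft_torque": the same for the moment, N m; "grip_width": finger opening in m; "grasp_force": force on a finger pad.
Only numpy, scipy, OpenCV 4.12 (cv2) and the standard library are available. Lean on these libraries where they do the work, as an engineer would, in place of code of your own. Each camera call takes 0.05 s, during which the arm holds its last target. There are 200 camera calls.

## Working session

There is one attempt and no reset: what is moved stays moved. The work goes in short steps, Python scripts to look and compute and a tool call to move; the robot and the scene stay as the last step left them, time stands still between calls to the robot, and variables do not carry over. Pictures are saved under pics/ and viewed, at most 10 in all, crops included, and the job is handed in when it is done.

Besides the shell and the picture viewer there is one more tool, called after "Call:" as a command line: name --pt "numbers of a row" for each row, then --argument value for the rest. apply_moves: Moves the arm, as the interface text tells. Shifts and turns lie within -1 to 1; 1 stands for 20 mm of shift or 60 degrees of turn. Its arguments: {"type":"object","properties":{"commands":{"type":"array","items":{"type":"array","items":{"type":"number","minimum":-1,"maximum":1}}},"claw":{"type":"number"}},"required":["commands"]}

```bash
mkdir -p pics
python3 - <<'E'
from workcell import bot
import cv2,numpy as np
for n in ["scene","top"]:
    c=bot.camera(n); cv2.imwrite(f"pics/{n}0.png",c["image"]); print(n,c["camera_matrix"].tolist(),np.round(c["R"],4).tolist(),np.round(c["t"],4).tolist())
o=bot.get_obs(); print(o)
E
```

```text
scene [[371.36397167328266, 0.0, 324.53156820366047], [0.0, 371.36397167328266, 191.40562373337835], [0.0, 0.0, 1.0]] [[0.9904, -0.1383, 0.0085], [-0.1205, -0.8903, -0.4391], [0.0683, 0.4338, -0.8984]] [-0.5922, -0.0443, 1.0389]
top [[372.7670568754166, 0.0, 317.56071508352386], [0.0, 372.7670568754166, 202.63509774339408], [0.0, 0.0, 1.0]] [[0.0254, -0.9997, 0.0044], [-0.9872, -0.0258, -0.1575], [0.1575, -0.0004, -0.9875]] [-0.1973, 0.5603, 0.8923]
{'clock': 0.1, 'joint_pos': array([ 1.12101056e+00,  2.41346932e-01,  3.83813318e-03,  1.33524257e+00,
       -1.14540483e-05,  1.57083667e+00]), 'joint_vel': array([ 0.0011602 , -0.00302791,  0.00400076, -0.00127909,  0.00033309,
        0.00145372]), 'tau': array([-5.10819809e-04, -3.73138261e+01,  2.53010184e+01,  1.08721710e-02,
       -2.58320324e-05,  3.37399186e-06]), 'eef_pos': array([0.21714998, 0.44977321, 0.25248939]), 'tool_rot': array([ 2.23021498e-01,  9.74813036e-01, -9.54187397e-04, -2.12387239e-04]), 'ft_force': array([-0.09486615,  0.10541394,  0.5641414 ]), 'ft_torque': array([ 0.01745995, -0.02898797, -0.02902594]), 'grasp_force': 0.0, 'grip_width': 0.08539452479311145}
```

View pics/scene0.png

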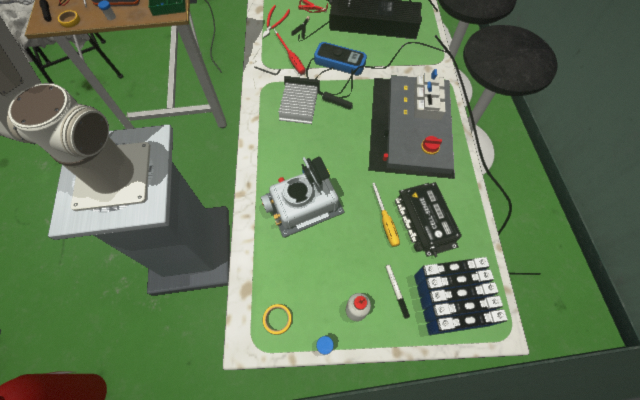

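View pics/top0.png

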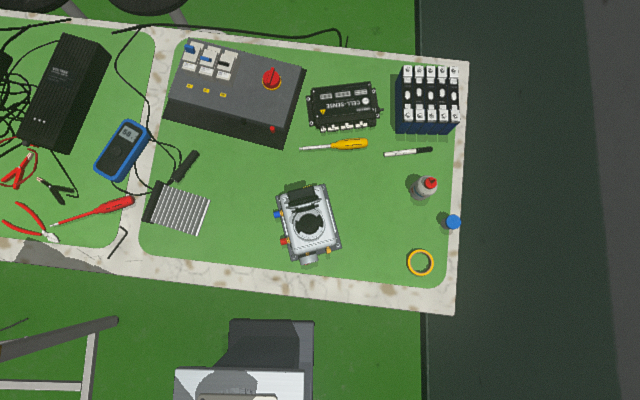

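The tank sits at about scene (300,195) and top (308,222), with the flap upright on the far side. The loose things are well clear of it. I'll zoom in.

Run:
```python
import cv2,numpy as np
a=cv2.imread("pics/scene0.png")[145:245,255:355];b=cv2.imread("pics/top0.png")[172:272,260:360]
f=lambda i:cv2.resize(i,(400,400),interpolation=cv2.INTER_CUBIC)
cv2.imwrite("pics/crop0.png",np.hstack([f(a),f(b)]))
```

```text
(no output)
```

View pics/crop0.png

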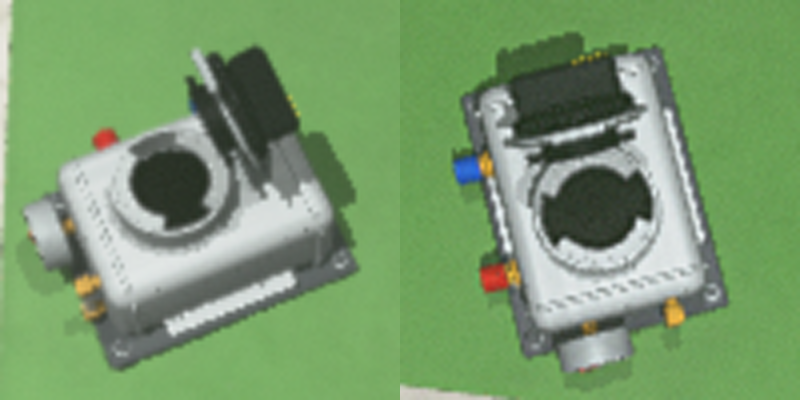

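```bash
cat > h.py <<'E'
import numpy as np,cv2
from scipy.optimize import least_squares
K={"scene":(371.364,324.532,191.406),"top":(372.767,317.561,202.635)}
RT={"scene":(np.array([[0.9904,-0.1383,0.0085],[-0.1205,-0.8903,-0.4391],[0.0683,0.4338,-0.8984]]),np.array([-0.5922,-0.0443,1.0389])),
"top":(np.array([[0.0254,-0.9997,0.0044],[-0.9872,-0.0258,-0.1575],[0.1575,-0.0004,-0.9875]]),np.array([-0.1973,0.5603,0.8923]))}
def proj(n,X):
    f,cx,cy=K[n];R,t=RT[n];c=np.atleast_2d(X)@R.T+t
    return c[:,:2]/c[:,2:]*f+[cx,cy]
def onplane(n,uv,z):
    f,cx,cy=K[n];R,t=RT[n];d=R.T@np.array([(uv[0]-cx)/f,(uv[1]-cy)/f,1]);C=-R.T@t
    return C+d*(z-C[2])/d[2]
E
python3 - <<'E'
from h import *
S=lambda x,y:(255+x/4,145+y/4); T=lambda x,y:(260+(x-400)/4,172+y/4)
print("neck",onplane("scene",S(170,187),.1),onplane("top",T(598,207),.1))
N=(onplane("scene",S(170,187),.1)+onplane("top",T(598,207),.1))/2
c=[onplane("top",T(*p),.004)[:2] for p in [(725,300),(525,350),(655,50),(470,97)]]
c2=[onplane("scene",S(*p),.004)[:2] for p in [(120,366),(352,265)]]
a=lambda v:np.degrees(np.arctan2(v[1],v[0]))
print(np.round(c,3),np.round(c2,3)); print(a(c[2]-c[0]),a(c[3]-c[1]),a(c[1]-c[0])-90,a(c[3]-c[2])-90,a(c2[1]-c2[0]))
yaw=np.radians(np.median([a(c[2]-c[0]),a(c[3]-c[1]),a(c2[1]-c2[0])])); print("yaw",yaw)
ims=[]
for n,(x0,y0) in (("scene",(255,145)),("top",(260,172))):
  im=cv2.imread(f"pics/{n}0.png")[y0:y0+100,x0:x0+100]; im=cv2.resize(im,(400,400),interpolation=cv2.INTER_CUBIC)
  def W(p):
    p=np.atleast_2d(p);co,s=np.cos(yaw),np.sin(yaw)
    return np.c_[N[0]+co*p[:,0]-s*p[:,1],N[1]+s*p[:,0]+co*p[:,1],p[:,2]]
  def dr(P,col,cl=True):
    q=((proj(n,W(P))-[x0,y0]+.5)*4).astype(np.int32); cv2.polylines(im,[q],cl,col,1)
  th=np.linspace(0,2*np.pi,40); dr(np.c_[.037*np.cos(th),.037*np.sin(th),0*th+.1],(0,0,255))
  for ang,col in ((1.4,(255,0,0)),(1.6,(0,255,255)),(1.8,(255,0,255))):
    def F(p): # shut coords -> rotated about hinge
      p=np.atleast_2d(p);d=p-[.055,0,.104];c_,s_=np.cos(ang),np.sin(ang)
      return np.c_[.055+d[:,0]*c_+d[:,2]*s_,d[:,1],.104-d[:,0]*s_+d[:,2]*c_]
    z=.106
    dr(F([(-.041,.014,z),(-.06,.014,z),(-.06,-.014,z),(-.041,-.014,z)]),col)
    dr(F([(-.006,.03,.138),(.006,.03,.138),(.006,-.03,.138),(-.006,-.03,.138)]),col)
    print(n,ang,W(F([(-.0505,0,z)])))
  ims.append(im)
cv2.imwrite("pics/ov0.png",np.hstack(ims)); print("N",N)
E
```

```text
neck [ 0.50666531 -0.16862514  0.1       ] [ 0.50583379 -0.16517441  0.1       ]
[[ 0.458 -0.247]
 [ 0.422 -0.119]
 [ 0.621 -0.198]
 [ 0.586 -0.077]] [[ 0.461 -0.245]
 [ 0.621 -0.195]]
16.66417553676977 14.461089300429753 15.37976313492301 16.02947986461274 17.25947187432883
yaw 0.29084473024692586
scene 1.4 [[ 0.54364934 -0.15570478  0.20830488]]
scene 1.6 [[ 0.56380602 -0.14967122  0.20939662]]
scene 1.8 [[ 0.58376869 -0.14369574  0.20628652]]
top 1.4 [[ 0.54364934 -0.15570478  0.20830488]]
top 1.6 [[ 0.56380602 -0.14967122  0.20939662]]
top 1.8 [[ 0.58376869 -0.14369574  0.20628652]]
N [ 0.50624955 -0.16689977  0.1       ]
```

View pics/ov0.png

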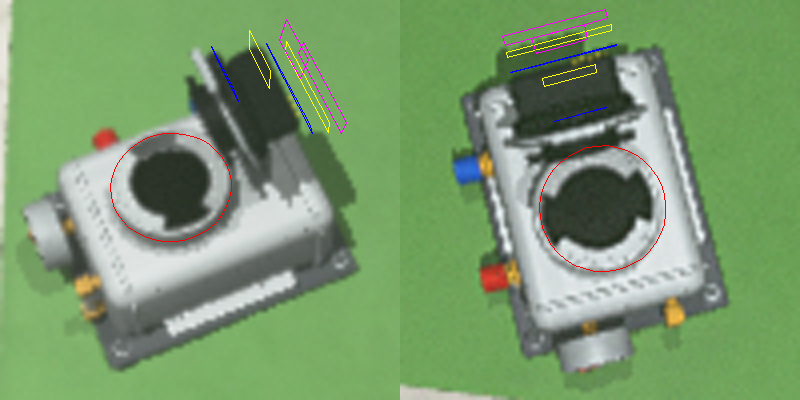

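Overlay: the neck fit is good, at (0.506, -0.167). The tab's top is seen at scene crop (197,52) and the bar in the top crop at about (563,69). So the flap stands at about 1.2 rad and the yaw is about 16°. First I roll the tool so its y lies along tank x, then travel.

Call:
apply_moves --pt "0 0 0 0.115" --pt "0 0 0 0.115" --pt "0 0 0 0.115" --pt "0 0 0 0.115" --pt "0 0 0 0.115" --claw 1

```text
clock: 0.52
eef_pos: [0.2172, 0.45, 0.2528]
tool_rot: [0.505, 0.863, -0.001, 0.0]
ft_force: [-0.8, 0.2, 0.8]
grip_width: 0.0254
grasp_force: 0.0
```

Call:
apply_moves --pt "0 0 0 0.115" --pt "0 0 0 0.115" --pt "0 0 0 0" --pt "0 0 0 0" --pt "0 0 0 0"

```text
clock: 0.93
eef_pos: [0.2173, 0.4501, 0.253]
tool_rot: [0.601, 0.799, -0.0, 0.0]
ft_force: [-0.0, 0.1, 0.6]
grip_width: 0.0001
grasp_force: 0.0
```

Call:
apply_moves --pt "0 1 -0.5 0" --pt "0 1 0 0" --pt "0 1 0 0" --pt "0 1 0 0" --pt "0 1 0 0"

```text
clock: 1.35
eef_pos: [0.3144, 0.4779, 0.2633]
tool_rot: [0.601, 0.799, -0.0, 0.0]
ft_force: [-0.2, 0.4, -0.3]
grip_width: 0.0003
grasp_force: 0.0
```

Call:
apply_moves --pt "-1 1 0 0" --pt "-1 1 0 0" --pt "-1 1 0 0" --pt "-1 1 0 0" --pt "-1 1 0 0"

```text
clock: 1.77
eef_pos: [0.4382, 0.4083, 0.2631]
tool_rot: [0.601, 0.799, -0.0, -0.0]
ft_force: [-0.0, 0.5, 0.3]
grip_width: -0.0003
grasp_force: 0.0
```

Call:
apply_moves --pt "-1 0 0 0" --pt "-1 0 0 0" --pt "-1 0 0 0" --pt "-1 0 0 0" --pt "-1 0 0 0"

```text
clock: 2.18
eef_pos: [0.4648, 0.3118, 0.2631]
tool_rot: [0.602, 0.799, -0.0, -0.0]
ft_force: [1.0, -0.6, 0.0]
grip_width: -0.0003
grasp_force: 0.0
```

Call:
apply_moves --pt "-1 0 0 0" --pt "-1 0 0 0" --pt "-1 0 0 0" --pt "-1 0 0 0" --pt "-1 0 0 0"

```text
clock: 2.6
eef_pos: [0.4922, 0.2157, 0.2632]
tool_rot: [0.601, 0.799, -0.0, -0.0]
ft_force: [1.1, -0.5, 0.7]
grip_width: -0.0001
grasp_force: 0.0
```

Call:
apply_moves --pt "-1 0 0 0" --pt "-1 0 0 0" --pt "-1 0 0 0" --pt "-1 0 0 0" --pt "-1 0 0 0"

```text
clock: 3.02
eef_pos: [0.5196, 0.1195, 0.2632]
tool_rot: [0.601, 0.799, -0.0, -0.0]
ft_force: [0.7, -0.3, -0.1]
grip_width: -0.0003
grasp_force: 0.0
```

Call:
apply_moves --pt "-1 0 0 0" --pt "-1 0 0 0" --pt "-1 0 0 0" --pt "-1 0 0 0" --pt "-1 0 0 0"

```text
clock: 3.43
eef_pos: [0.5471, 0.0234, 0.2632]
tool_rot: [0.601, 0.799, -0.0, -0.0]
ft_force: [-0.5, -0.2, 0.1]
grip_width: 0.0001
grasp_force: 0.0
```

Call:
apply_moves --pt "-1 0 0 0" --pt "-1 0 0 0" --pt "-1 0 0 0" --pt "-1 0 0 0" --pt "-1 0 0 0"

```text
clock: 3.85
eef_pos: [0.5745, -0.0728, 0.2631]
tool_rot: [0.602, 0.799, -0.0, -0.0]
ft_force: [0.4, 0.9, 1.1]
grip_width: 0.0002
grasp_force: 0.0
```

```bash
cat >> h.py <<'E'
N=np.array([.5062,-.1669]);YAW=np.radians(16.1)
def tank(p): d=np.array(p[:2])-N;c,s=np.cos(YAW),np.sin(YAW); return np.round([c*d[0]+s*d[1],-s*d[0]+c*d[1],p[2]],4)
E
python3 - <<'E'
from h import *; from workcell import bot
o=bot.get_obs(); print(tank(o["eef_pos"]),o["joint_pos"],o["tool_rot"])
ims=[]
for n,(x0,y0) in (("scene",(255,130)),("top",(260,152))):
  ims.append(cv2.resize(bot.camera(n)["image"][y0:y0+100,x0:x0+100],(400,400),interpolation=cv2.INTER_CUBIC))
cv2.imwrite("pics/c1.png",np.hstack(ims))
E
```

```text
[0.0917 0.0715 0.2631] [-1.26076841e-01  3.97275594e-01  2.49966919e-01  1.42378445e+00
 -2.51866444e-06  1.16475149e+00] [ 6.01529340e-01  7.98850694e-01 -7.47450786e-05 -1.28208429e-04]
```

View pics/c1.png

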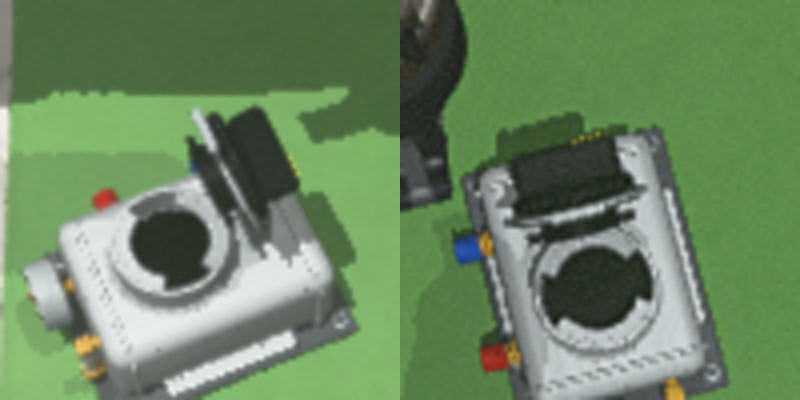

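The image shows the flap unmoved at about 1.2 rad, with the gripper beside it at top left, clear. Next I move behind the tab and lower.

Call:
apply_moves --pt "-1 0 0 0" --pt "-1 0 0 0" --pt "-1 0 0 0" --pt "-0.55 0 0.5 0" --pt "0 0 0.5 0"

```text
clock: 4.37
eef_pos: [0.5945, -0.1416, 0.2427]
tool_rot: [0.603, 0.798, 0.0, 0.001]
ft_force: [0.4, 0.5, -0.4]
grip_width: 0.0005
grasp_force: 0.0
```

Call:
apply_moves --pt "0 0 0.5 0" --pt "0 0 0.5 0" --pt "0 0 0.3 0" --pt "0 0 0 0" --pt "0 0 0 0"

```text
clock: 4.78
eef_pos: [0.5934, -0.1391, 0.2167]
tool_rot: [0.602, 0.799, -0.0, -0.001]
ft_force: [-0.2, -0.8, -0.9]
grip_width: 0.0001
grasp_force: 0.0
```

Call:
apply_moves --pt "0 -0.4 0 0" --pt "0 -0.4 0 0" --pt "0 -0.4 0 0" --pt "0 -0.4 0 0" --pt "0 -0.4 0 0"

```text
clock: 5.2
eef_pos: [0.5544, -0.1515, 0.2178]
tool_rot: [0.602, 0.798, 0.0, 0.0]
ft_force: [0.3, -0.4, 0.4]
grip_width: -0.0001
grasp_force: 0.0
```

Call:
apply_moves --pt "0 -0.4 -0.15 0" --pt "0 -0.4 -0.15 0" --pt "0 -0.4 0.1 0" --pt "0 -0.4 0.1 0" --pt "0 -0.35 0.25 0"

```text
clock: 5.62
eef_pos: [0.5175, -0.1622, 0.2149]
tool_rot: [0.602, 0.798, 0.0, 0.001]
ft_force: [1.0, -0.4, 0.8]
grip_width: -0.0001
grasp_force: 0.4
```

Call:
apply_moves --pt "0 -0.35 0.25 0" --pt "0 -0.3 0.25 0" --pt "0 -0.3 0.25 0" --pt "0 -0.3 0.3 0" --pt "0 -0.3 0.35 0"

```text
clock: 6.03
eef_pos: [0.4877, -0.1704, 0.186]
tool_rot: [0.602, 0.798, 0.0, 0.0]
ft_force: [1.1, 0.4, 0.2]
grip_width: 0.0001
grasp_force: 0.4
```

Run:
```python
from h import *; from workcell import bot
o=bot.get_obs(); print(tank(o["eef_pos"]),o["ft_force"])
ims=[]
for n,(x0,y0) in (("scene",(255,130)),("top",(260,152))):
  ims.append(cv2.resize(bot.camera(n)["image"][y0:y0+100,x0:x0+100],(400,400),interpolation=cv2.INTER_CUBIC))
cv2.imwrite("pics/c2.png",np.hstack(ims))
```

```text
[-0.0187  0.0017  0.186 ] [1.11282889 0.35257829 0.2256171 ]
```

View pics/c2.png

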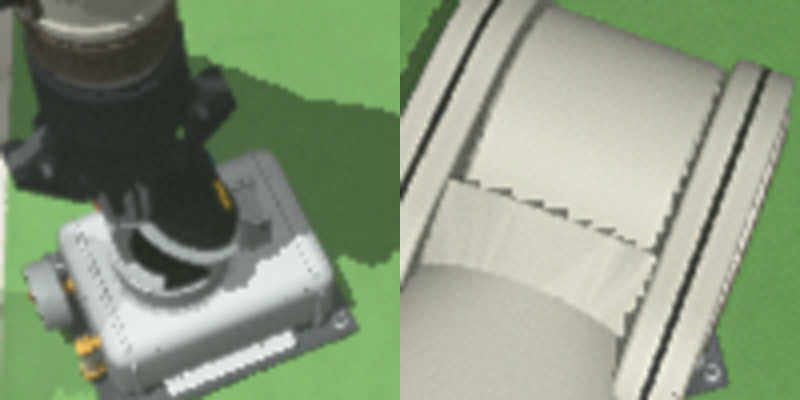

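The scene view shows the flap being swept down in front of the finger, about half shut at crop (190,230). I'll continue the arc down.

Call:
apply_moves --pt "0 -0.35 0.25 0" --pt "0 -0.35 0.25 0" --pt "0 -0.35 0.25 0" --pt "0 -0.3 0.25 0" --pt "0 -0.25 0.25 0"

```text
clock: 6.55
eef_pos: [0.4651, -0.1772, 0.1624]
tool_rot: [0.601, 0.799, 0.008, 0.006]
ft_force: [25.4, 9.4, -8.8]
grip_width: 0.0001
grasp_force: 13.7
```

Call:
apply_moves --pt "0 -0.2 0.25 0" --pt "0 -0.1 0.25 0" --pt "0 0 0.25 0" --pt "0 0 0.25 0" --pt "0 0 0.25 0"

```text
clock: 6.97
eef_pos: [0.4599, -0.1787, 0.1383]
tool_rot: [0.601, 0.799, 0.008, 0.006]
ft_force: [17.4, 9.3, -2.0]
grip_width: 0.0
grasp_force: 9.8
```

Run:
```python
from h import *; from workcell import bot
o=bot.get_obs(); print(tank(o["eef_pos"]),o["ft_force"],o["ft_torque"])
a=cv2.resize(bot.camera("scene")["image"][120:240,245:365],(400,400),interpolation=cv2.INTER_CUBIC)
w=cv2.resize(bot.camera("wrist")["image"],(400,250));w=cv2.copyMakeBorder(w,0,150,0,0,cv2.BORDER_CONSTANT)
cv2.imwrite("pics/c3.png",np.hstack([a,w]))
```

```text
[-0.0478  0.0015  0.1383] [17.42097876  9.28105457 -1.98669502] [ 1.8942465  -3.78522656 -0.02056827]
```

View pics/c3.png

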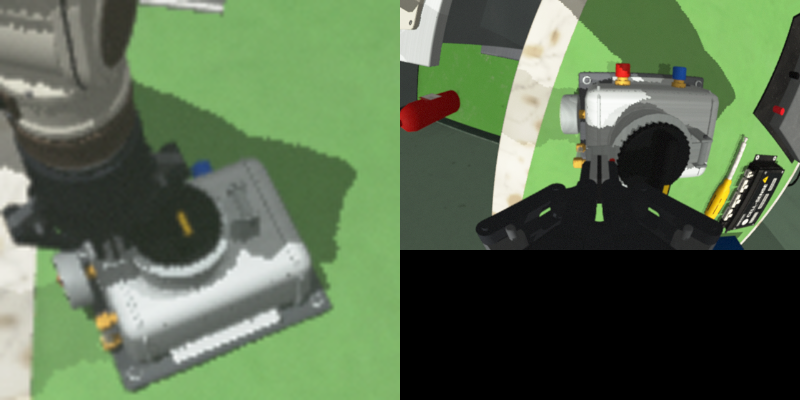

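The scene shows the flap nearly flat, with the finger on the tab, the bar still parallel to the hinge and the yellow end at crop (185,222). There is a sideways load, because the command is about 9 mm past a lip at the tab's end. I'll relax that, then press down.

Call:
apply_moves --pt "0 0.25 0 0" --pt "0 0.2 0 0" --pt "0 0 0 0" --pt "0 0 0.1 0" --pt "0 0 0.1 0"

```text
clock: 7.48
eef_pos: [0.4605, -0.1782, 0.1323]
tool_rot: [0.602, 0.798, 0.001, 0.0]
ft_force: [2.8, 1.1, -0.9]
grip_width: 0.0001
grasp_force: 1.9
```

Call:
apply_moves --pt "0 0 0.1 0" --pt "0 0 0.1 0" --pt "0 0 0.1 0" --pt "0 0 0 0" --pt "0 0 0 0"

```text
clock: 7.9
eef_pos: [0.4603, -0.1783, 0.1269]
tool_rot: [0.602, 0.798, 0.0, 0.0]
ft_force: [2.1, 1.6, 4.3]
grip_width: -0.0
grasp_force: 4.2
```

Call:
apply_moves --pt "0 0 0.05 0" --pt "0 0 0.05 0" --pt "0 0 0.05 0" --pt "0 0 0.05 0" --pt "0 0 0 0"

```text
clock: 8.32
eef_pos: [0.4604, -0.1784, 0.126]
tool_rot: [0.602, 0.798, 0.0, 0.001]
ft_force: [-5.7, 4.9, 24.6]
grip_width: 0.0001
grasp_force: 13.6
```

Call:
apply_moves --pt "0 0 0.05 0" --pt "0 0 0.05 0" --pt "0 0 0 0" --pt "0 0 0 0" --pt "0 0 0 0"

```text
clock: 8.73
eef_pos: [0.4605, -0.1785, 0.1256]
tool_rot: [0.602, 0.798, 0.001, 0.002]
ft_force: [-8.6, 4.6, 35.5]
grip_width: -0.0
grasp_force: 18.4
```

The flap has hit a hard stop at 35 N, so it is shut. Now I rise, open and move over the bar.

Call:
apply_moves --pt "0 0 -0.7 0" --pt "0 0 -1 0" --pt "0 0 -1 0" --pt "0 0 -1 0" --pt "0 0 -0.5 0"

```text
clock: 9.15
eef_pos: [0.4606, -0.1786, 0.2061]
tool_rot: [0.602, 0.798, -0.001, 0.001]
ft_force: [0.4, -0.3, 0.1]
grip_width: 0.0002
grasp_force: 0.0
```

Call:
apply_moves --pt "0 0.5 0 0" --pt "0 0.5 0 0" --pt "0 0.5 0 0" --pt "0 0.5 0 0" --pt "0 0.4 0 0" --claw 0.5

```text
clock: 9.57
eef_pos: [0.5068, -0.1645, 0.2026]
tool_rot: [0.602, 0.798, -0.001, -0.001]
ft_force: [-0.3, 0.2, -0.4]
grip_width: 0.0421
grasp_force: 0.0
```

Run:
```python
from h import *; from workcell import bot
o=bot.get_obs(); print(tank(o["eef_pos"]),o["ft_force"],o["joint_pos"],o["grip_width"])
a=cv2.resize(bot.camera("scene")["image"][120:240,245:365],(400,400),interpolation=cv2.INTER_CUBIC)
w=cv2.resize(bot.camera("wrist")["image"][150:400,120:520],(400,250));w=cv2.copyMakeBorder(w,0,150,0,0,cv2.BORDER_CONSTANT)
cv2.imwrite("pics/c4.png",np.hstack([a,w]))
```

```text
[0.0012 0.0021 0.2026] [-0.2576706   0.24230132 -0.36955392] [-3.13877044e-01  3.33945408e-01 -1.27440142e-03  1.23853203e+00
 -1.39564396e-04  9.78700920e-01] 0.042104444015182436
```

View pics/c4.png

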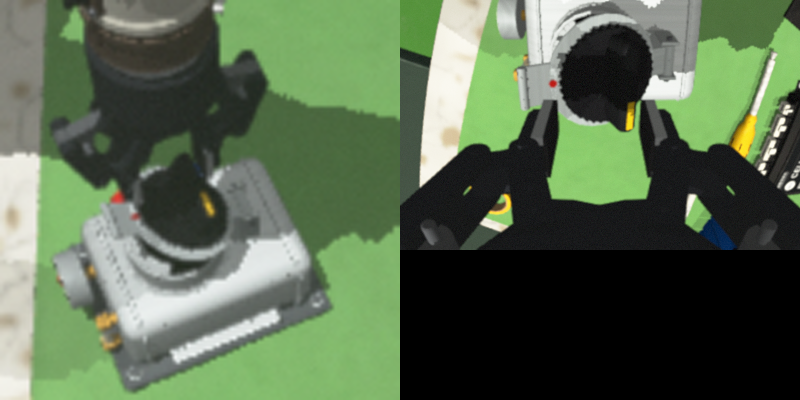

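The scene shows the flap lifted again by a few tenths of a radian, with a gap under the rim at crop (180,262). The finger had wedged against the disc edge and dragged it up. I'll measure the yellow mark and red dot numerically.

```bash
cat >> h.py <<'E'
def rays():
    from workcell import bot
    out={}
    for n in ("scene","wrist"):
        c=bot.camera(n);im=c["image"];hsv=cv2.cvtColor(im,cv2.COLOR_BGR2HSV);M=c["camera_matrix"];R=c["R"];t=c["t"];C=-R.T@t
        for nm,lo,hi in (("yel",(18,110,70),(32,255,255)),("red",(0,130,60),(8,255,255)),("red2",(172,130,60),(180,255,255))):
            k,_,st,ce=cv2.connectedComponentsWithStats(cv2.inRange(hsv,lo,hi))
            for i in range(1,k):
                u,v=ce[i];a=np.array([(u-M[0,2])/M[0,0],(v-M[1,2])/M[1,1]])
                if n=="wrist": r=np.hypot(*a);d=np.r_[a/r*np.sin(r),np.cos(r)]
                else: d=np.r_[a,1]
                d=R.T@d;d/=np.linalg.norm(d)
                # keep if within 8 cm of cap centre
                P=np.r_[N,.125];dist=np.linalg.norm(np.cross(P-C,d))
                if dist<.08: out.setdefault((n,nm[:3]),[]).append((C,d,st[i,4],(round(u,1),round(v,1))))
    return out
def meet(A,B):
    (C1,d1,*_),(C2,d2,*_)=A,B
    s=np.linalg.lstsq(np.c_[d1,-d2],C2-C1,rcond=None)[0]
    p,q=C1+s[0]*d1,C2+s[1]*d2
    return (p+q)/2,np.linalg.norm(p-q)
def report():
    o=rays()
    for c in ("yel","red"):
        for A in o.get(("scene",c),[]):
            for B in o.get(("wrist",c),[]):
                p,e=meet(A,B)
                if e<.012: print(c,A[3],A[2],B[3],B[2],"tank",tank(p),"gap %.4f"%e)
E
python3 - <<'E'
from h import *
report()
E
```

```text
yel (np.float64(307.1), np.float64(181.2)) 21 (np.float64(372.6), np.float64(124.6)) 163 tank [0.0521 0.0609 0.0094] gap 0.0072
yel (np.float64(307.1), np.float64(181.2)) 21 (np.float64(352.5), np.float64(265.9)) 222 tank [ 0.0224 -0.0132  0.1582] gap 0.0007
yel (np.float64(271.6), np.float64(200.8)) 5 (np.float64(244.6), np.float64(164.6)) 35 tank [-0.0658  0.0269  0.0478] gap 0.0040
yel (np.float64(271.6), np.float64(200.8)) 5 (np.float64(246.8), np.float64(207.0)) 24 tank [-0.0619  0.0031  0.0916] gap 0.0093
yel (np.float64(271.6), np.float64(200.8)) 5 (np.float64(237.4), np.float64(225.0)) 41 tank [-0.0643 -0.0053  0.1104] gap 0.0062
red (np.float64(280.1), np.float64(179.1)) 8 (np.float64(275.3), np.float64(233.1)) 36 tank [-0.0282  0.0128  0.1635] gap 0.0094
```

Yellow mark is at tank (0.022, -0.013, 0.158), so the flap is at about 0.46 rad with the cap still at about 0. I'll press it shut on the bar's top instead, where nothing can wedge.

Call:
apply_moves --pt "-0.05 0.35 0 0" --pt "-0.05 0.35 0 0" --pt "0 0 0 0" --pt "0 0 0 0" --pt "0 0 0 0" --claw 1

```text
clock: 10.18
eef_pos: [0.5203, -0.1632, 0.2043]
tool_rot: [0.602, 0.798, -0.0, -0.0]
ft_force: [-0.4, -0.5, -0.2]
grip_width: -0.0001
grasp_force: 0.0
```

Call:
apply_moves --pt "0 0 0.2 0" --pt "0 0 0.2 0" --pt "0 0 0.2 0" --pt "0 -0.05 0.2 0" --pt "0 -0.05 0.2 0"

```text
clock: 10.6
eef_pos: [0.5181, -0.1637, 0.1837]
tool_rot: [0.602, 0.798, -0.0, -0.0]
ft_force: [-2.0, -0.3, 3.7]
grip_width: -0.0002
grasp_force: 2.1
```

Call:
apply_moves --pt "0 -0.1 0.2 0" --pt "0 -0.1 0.2 0" --pt "0 -0.1 0.2 0" --pt "0 -0.1 0.2 0" --pt "0 -0.1 0.2 0"

```text
clock: 11.02
eef_pos: [0.5085, -0.1666, 0.164]
tool_rot: [0.602, 0.798, -0.0, 0.0]
ft_force: [-0.6, -0.4, 1.5]
grip_width: -0.0
grasp_force: 0.9
```

Call:
apply_moves --pt "0 0 0.1 0" --pt "0 0 0.1 0" --pt "0 0 0.1 0" --pt "0 0 0.05 0" --pt "0 0 0 0"

```text
clock: 11.43
eef_pos: [0.5088, -0.1665, 0.1597]
tool_rot: [0.602, 0.798, 0.0, 0.001]
ft_force: [-7.1, 0.9, 15.5]
grip_width: 0.0001
grasp_force: 7.8
```

Call:
apply_moves --pt "0 0 0.05 0" --pt "0 0 0.05 0" --pt "0 0 0.05 0" --pt "0 0 0 0" --pt "0 0 0 0"

```text
clock: 11.85
eef_pos: [0.5089, -0.1666, 0.1594]
tool_rot: [0.602, 0.798, 0.0, 0.002]
ft_force: [-11.5, 2.6, 29.6]
grip_width: -0.0002
grasp_force: 14.7
```

The tip is at 0.1374 m, matching a bar top of 0.138 m, so the flap is shut. I rise gently and check.

Call:
apply_moves --pt "0 0 -0.1 0" --pt "0 0 -0.2 0" --pt "0 0 -0.3 0" --pt "0 0 -0.5 0" --pt "0 0 -0.7 0"

```text
clock: 12.27
eef_pos: [0.5084, -0.1661, 0.1896]
tool_rot: [0.602, 0.798, -0.0, -0.001]
ft_force: [0.7, -0.2, -0.0]
grip_width: 0.0001
grasp_force: 0.0
```

Call:
apply_moves --pt "0 -0.05 -0.4 0" --pt "0 -0.05 0 0" --pt "0 0 0 0" --pt "0 0 0 0" --pt "0 0 0 0" --claw 0.5

```text
clock: 12.68
eef_pos: [0.5064, -0.1668, 0.1974]
tool_rot: [0.602, 0.798, -0.0, -0.001]
ft_force: [-0.8, -0.6, 0.5]
grip_width: 0.0426
grasp_force: 0.0
```

Run:
```python
from h import *; from workcell import bot
o=bot.get_obs(); print(tank(o["eef_pos"]),o["ft_force"],o["grip_width"],bot.tip_reach)
report()
a=cv2.resize(bot.camera("scene")["image"][140:240,250:350],(400,400),interpolation=cv2.INTER_CUBIC)
w=cv2.resize(bot.camera("wrist")["image"][150:350,220:420],(400,400))
cv2.imwrite("pics/c5.png",np.hstack([a,w]))
```

```text
[0.0003 0.     0.1974] [-0.76128126 -0.58002002  0.49656755] 0.04257556230846332 0.022
yel (np.float64(298.7), np.float64(188.6)) 24 (np.float64(318.2), np.float64(251.2)) 237 tank [ 0.0003 -0.0128  0.1372] gap 0.0006
yel (np.float64(271.6), np.float64(200.8)) 5 (np.float64(243.7), np.float64(164.3)) 34 tank [-0.0657  0.0266  0.0483] gap 0.0039
yel (np.float64(271.6), np.float64(200.8)) 5 (np.float64(239.8), np.float64(226.5)) 108 tank [-0.063  -0.0057  0.1101] gap 0.0090
red (np.float64(280.0), np.float64(179.8)) 10 (np.float64(296.8), np.float64(107.8)) 292 tank [-0.0202  0.0769  0.042 ] gap 0.0030
red (np.float64(280.0), np.float64(179.8)) 10 (np.float64(268.5), np.float64(209.8)) 28 tank [-0.0307  0.0206  0.1476] gap 0.0030
red (np.float64(282.0), np.float64(194.0)) 1 (np.float64(296.8), np.float64(107.8)) 292 tank [-0.0247  0.0747 -0.0375] gap 0.0006
red (np.float64(282.0), np.float64(194.0)) 1 (np.float64(268.5), np.float64(209.8)) 28 tank [-0.0371  0.0049  0.1058] gap 0.0009
```

View pics/c5.png

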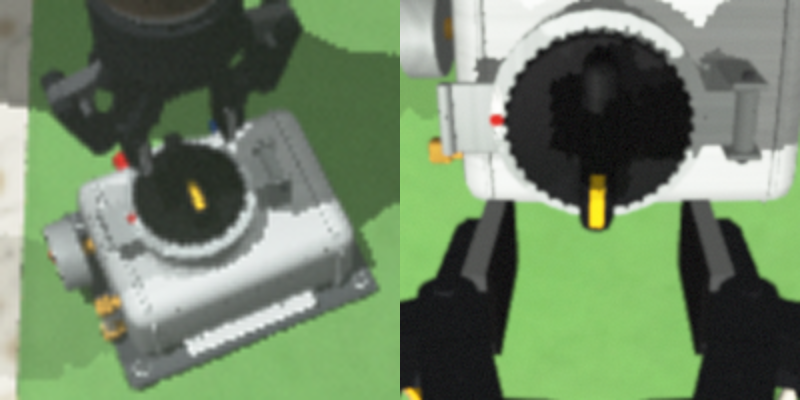

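The view shows the flap flat and shut. The bar is straight along y, with its yellow end at wrist crop (597,205), the red dot at (497,120), and an upturned lip on the tab. The gripper straddles the bar. Next I descend, grip and turn.

Call:
apply_moves --pt "0.1 0 0.6 0" --pt "0 0 0.6 0" --pt "0 0 0.6 0" --pt "0 0 0.6 0" --pt "0 0 0.4 0"

```text
clock: 13.3
eef_pos: [0.5057, -0.1648, 0.1409]
tool_rot: [0.602, 0.798, -0.0, -0.001]
ft_force: [-0.0, 0.7, -1.0]
grip_width: 0.0424
grasp_force: 0.0
```

Call:
apply_moves --pt "0 0 0.1 0" --pt "0 0 0 0" --pt "0 0 0 0" --pt "0 0 0 0" --pt "0 0 0 0" --claw 1

```text
clock: 13.72
eef_pos: [0.5063, -0.1651, 0.1406]
tool_rot: [0.602, 0.798, -0.0, 0.0]
ft_force: [-0.3, 0.9, -1.4]
grip_width: 0.0107
grasp_force: 62.0
```

Call:
apply_moves --pt "0 0 0 0" --pt "0 0 0 0" --pt "0 0 0 0" --pt "0 0 0 0" --pt "0 0 0 0"

```text
clock: 14.13
eef_pos: [0.5063, -0.1651, 0.1406]
tool_rot: [0.602, 0.798, -0.0, 0.0]
ft_force: [-2.2, -0.1, 0.1]
grip_width: 0.0106
grasp_force: 62.4
```

Call:
apply_moves --pt "0 0 0 0.08" --pt "0 0 0 0.08" --pt "0 0 0 0.08" --pt "0 0 0 0.08" --pt "0 0 0 0.08"

```text
clock: 14.55
eef_pos: [0.5055, -0.1651, 0.1405]
tool_rot: [0.756, 0.654, -0.001, -0.0]
ft_force: [-5.3, 0.0, 3.2]
grip_width: 0.0104
grasp_force: 62.6
```

Call:
apply_moves --pt "0 0 0 0.08" --pt "0 0 0 0.08" --pt "0 0 0 0.08" --pt "0 0 0 0.08" --pt "0 0 0 0.08"

```text
clock: 14.97
eef_pos: [0.5047, -0.1649, 0.1404]
tool_rot: [0.876, 0.483, -0.001, -0.001]
ft_force: [-6.7, 1.0, 3.9]
grip_width: 0.0105
grasp_force: 62.8
```

Call:
apply_moves --pt "0 0 0 0.08" --pt "0 0 0 0.08" --pt "0 0 0 0.08" --pt "0 0 0 0.08" --pt "0 0 0 0.08"

```text
clock: 15.38
eef_pos: [0.504, -0.1643, 0.1404]
tool_rot: [0.957, 0.29, -0.002, -0.001]
ft_force: [-8.9, 2.1, 4.9]
grip_width: 0.0102
grasp_force: 62.9
```

Call:
apply_moves --pt "0 0 0 0.08" --pt "0 0 0 0.08" --pt "0 0 0 0.08" --pt "0 0 0 0.06" --pt "0 0 0 0.04"

```text
clock: 15.8
eef_pos: [0.5037, -0.1636, 0.1404]
tool_rot: [0.993, 0.118, -0.002, -0.002]
ft_force: [-8.5, 4.0, 7.4]
grip_width: 0.0103
grasp_force: 64.5
```

Run:
```python
from h import *; from workcell import bot
o=bot.get_obs(); print(tank(o["eef_pos"]),o["ft_force"],o["ft_torque"],o["joint_pos"][5],o["tool_rot"])
```

```text
[-0.0014  0.0039  0.1404] [-8.51693778  4.0438395   7.35231292] [0.80507144 1.82991223 1.13971064] 2.5909197470349006 [ 0.99303258  0.11780498 -0.00235525 -0.00165546]
```

The torque has risen to 1.1 N m at a turn of about 92°, so the cap is at its end stop. Now release and rise.

Call:
apply_moves --pt "0 0 0 0" --pt "0 0 0 0" --pt "0 0 0 0" --pt "0 0 0 0" --pt "0 0 0 0" --claw 0.5

```text
clock: 16.22
eef_pos: [0.5068, -0.1653, 0.1404]
tool_rot: [0.993, 0.118, 0.0, 0.0]
ft_force: [0.2, -0.1, -0.4]
grip_width: 0.0424
grasp_force: 0.0
```

Call:
apply_moves --pt "0 0 -0.1 0" --pt "0 0 -0.3 0" --pt "0 0 -0.5 0" --pt "0 0 -0.8 0" --pt "0 0 -0.8 0"

```text
clock: 16.63
eef_pos: [0.5063, -0.1651, 0.1914]
tool_rot: [0.993, 0.118, -0.0, -0.0]
ft_force: [0.9, 0.2, 0.4]
grip_width: 0.0429
grasp_force: 0.0
```

Call:
apply_moves --pt "0 0 -1 0" --pt "0 0 -0.5 0" --pt "0 0 0 0" --pt "0 0 0 0" --pt "0 0 0 0"

```text
clock: 17.05
eef_pos: [0.5059, -0.1649, 0.2195]
tool_rot: [0.993, 0.118, -0.001, -0.0]
ft_force: [-0.8, 0.6, -0.7]
grip_width: 0.0425
grasp_force: 0.0
```

Run:
```python
from h import *; from workcell import bot
o=bot.get_obs(); print(tank(o["eef_pos"]),o["ft_force"],o["grip_width"])
report()
a=cv2.resize(bot.camera("scene")["image"][140:240,250:350],(400,400),interpolation=cv2.INTER_CUBIC)
w=cv2.resize(bot.camera("wrist")["image"][150:350,220:420],(400,400))
cv2.imwrite("pics/c6.png",np.hstack([a,w]))
```

```text
[2.000e-04 2.000e-03 2.195e-01] [-0.76580203  0.58612882 -0.69203312] 0.04246515489108961
yel (np.float64(289.4), np.float64(184.9)) 28 (np.float64(317.1), np.float64(240.2)) 217 tank [-0.0157  0.0046  0.1375] gap 0.0003
yel (np.float64(289.4), np.float64(184.9)) 28 (np.float64(349.7), np.float64(255.4)) 134 tank [-0.0167 -0.0136  0.1665] gap 0.0086
yel (np.float64(271.6), np.float64(200.8)) 5 (np.float64(257.3), np.float64(202.0)) 44 tank [-0.0586  0.094  -0.0881] gap 0.0065
red (np.float64(280.7), np.float64(179.5)) 15 (np.float64(248.8), np.float64(203.3)) 190 tank [-0.019   0.0776  0.0402] gap 0.0021
```

View pics/c6.png

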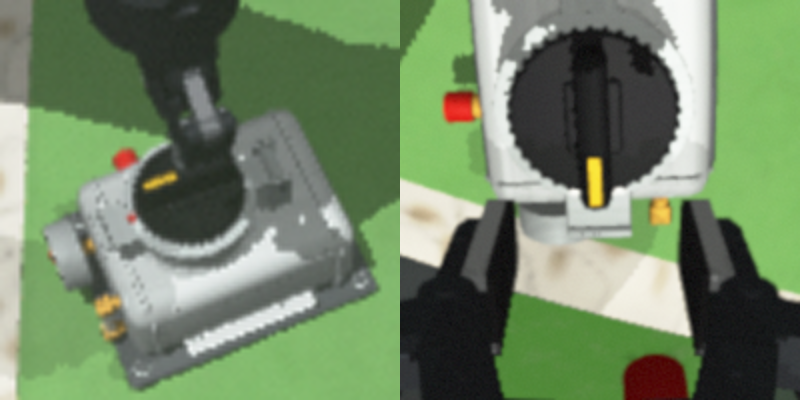

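The flap is shut (mark at z 0.1375). The bar is in line with the tab, its yellow end at wrist crop (595,180), a turn of about 90° by triangulation. The gripper is clear, so I hand in.

```bash
python3 -c "
from workcell import bot
print(bot.job_done())"
```

```text
the job is handed in; nothing more can be done
None
```

The cap is shut flat on the neck and turned clockwise to its end stop (about 90° by camera, turning torque up to 1.1 N m). The flap lifted once on the first try and was pressed shut again before turning. No loose things were touched, and the job is handed in, with no verdict returned.

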